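# Line up an optical rail on its locating post and stop screw

## Task

Line up the optical bench rail: sliding it on the bench without lifting it, hook its cross foot at the lens end behind the steel post, so that the post sits right in the corner between foot and rail. Then, keeping it hooked there, swing the rail about the post until its side pushes in the sprung pin of the stop screw and comes up against the screw itself, and press it gently but positively home on post and screw for about a second, without driving the finger-tight screw back. Let go and leave the rail touching both; disturb nothing else.

Things in the scene. Friction and masses are not known exactly. Their poses are not given: they have to be found in the camera images.
- rail: Aluminium optical rail, 400 mm long (x), 0.6 to 0.9 kg, loose. Origin: middle of its length and width, at bench level. Its beam fills x -200 to 200, y -20 to 20, z 12 to 34 mm. Under it two dark cross feet, each 20 mm in x, 100 mm in y, z 0 to 12 mm, at x = -180 (lens end) and +180. Lens carrier on top at x -113 to -77, 36 mm wide, lens up to z = 166 mm. Grip the bare beam across its 40 mm width.
- rail_corner (a point): The rail's corner to hook, at x = -170, y = +20 mm in the rail's frame, at bench level (axes as the rail's): between the lens-end foot's inner face, which looks to the rail's +x, and the beam's +y side. With the post right in it, the post's axis is 6.5 mm from it in +x and in +y. At the start the post is clear of both faces, 5 to 75 mm from each, on the +x +y side.
- post: Locating post: upright steel rod, 13 mm diameter, 55 mm tall, fixed. Origin: its axis at bench level. Its x axis points along the bench towards the stop, its y axis away from the rail. The rail in line lies along the post's x, on its -y side, within 0.05 rad (the screw sets the exact angle); it starts 0.28 to 0.48 rad clockwise of it. Bends if loaded above 25 N.
- stop: Stop: grey angle bracket fixed on the bench, 50 mm wide (x), 42 mm tall, axes as the post's, 255 to 285 mm from it along the post's x. Origin at bench level, 10 mm behind the bracket's front face, which looks to -y. Its screw, 23 mm above the bench, points to -y; its flat 14 mm tip stands 24 to 49 mm in front of that face, set differently each time and not measured. Only finger-tight: above 16 N it may be driven back.
- stop_pin (a joint): Light sprung pin, 6 mm across, in the middle of the stop screw's tip: how far it is pushed in, m; 0 when free (it stands 4 mm proud of the tip), 0.004 when flush, that is, when the rail's side lies on the screw's tip. It takes only 0.2 to 0.5 N, so the load is borne by the screw.
- lamp_house: grey lamp housing 110 x 80 x 150 mm, fixed, on the line beyond the lens end of the rail, 195 mm from the post to its origin (centre of its underside)
- spare_lens: spare lens in its holder on a 50 x 70 mm foot, 146 mm tall, loose, beyond the post on the side away from the rail. Origin: centre of its underside.
- slide_box: closed blue slide box 100 x 85 x 32 mm, loose, near the post on the rail's side. Origin: centre of its underside.
- petri_dish: clear lidded dish, 94 mm across, 15 mm high, loose, beyond the line between post and stop. Origin: centre of its underside.
- beaker: empty glass beaker, 68 mm across, 90 mm tall, loose, between the rail's free end and the white screen that stands fixed across the line, 500 mm from the post, 150 mm wide and 188 mm tall. Origin: centre of its underside.
- wash_bottle: white bottle 64 mm across, 170 mm tall, loose, in front of the screen, nearer the robot. Origin: centre of its underside.
- boss_head: small grey clamp boss about 70 x 45 x 24 mm, loose, beyond the post near the lamp. Origin: centre of its underside.
There are look-alikes about, which are no part of the job. Of the things that look like the post, the smaller one is meant. What is shaped like the stop but blue is not meant.

How it is judged:
On the way, in this order (a step that is already met when the one before it is completed fails the run):
1. the lens-end foot is hooked: the post touches in the corner of foot and beam (within 2 mm), the rail still at least 0.12 rad out of line (x of post in the frame of rail between -0.1665 and -0.1615 m and y of post in the frame of rail between 0.0245 and 0.0285 m and height (world z) of rail below 0.006 m and angle between rail's own z axis and vertical below 0.04 rad and contact force between rail and post above 0.5 N and angle between the x axis of rail and the x axis of post, either way round above 0.12 rad), for 0.2 s.
2. still hooked on the post, the rail is pressed home: post and stop screw both bear on it with more than 2 N (x of post in the frame of rail between -0.1665 and -0.1615 m and y of post in the frame of rail between 0.0245 and 0.0285 m and angle between the x axis of rail and the x axis of post, either way round below 0.06 rad and x of stop in the frame of rail between 0.06 and 0.15 m and height (world z) of rail below 0.006 m and angle between rail's own z axis and vertical below 0.04 rad and value of joint stop_pin above 0.002 m and contact force between rail and post above 2 N and contact force between rail and stop above 2 N), for 0.4 s.
At the end, for the whole second after the job is handed in: The rail lies flat and still on the bench, hooked (the post within 2 mm of its place in the corner of lens-end foot and beam) and in line (within 0.06 rad), its side within 2 mm of the stop screw's face (sprung pin pushed in by more than 2 of its 4 mm); the rail is let go (x of post in the frame of rail between -0.1665 and -0.1615 m and y of post in the frame of rail between 0.0245 and 0.0285 m and angle between the x axis of rail and the x axis of post, either way round below 0.06 rad and x of stop in the frame of rail between 0.06 and 0.15 m and height (world z) of rail below 0.006 m and angle between rail's own z axis and vertical below 0.04 rad and linear speed of rail below 0.01 m/s and value of joint stop_pin above 0.002 m); the robot touches nothing.
It fails at once if the rail is brought into line (within 0.10 rad) while its foot is off the post by more than about 6 mm (angle between the x axis of rail and the x axis of post, either way round below 0.1 rad and (x of post in the frame of rail above -0.1575 m or y of post in the frame of rail above 0.0325 m)).
It fails at once if the rail is lifted or tipped (more than 12 mm off the bench, or 0.12 rad) (height (world z) of rail above 0.012 m or angle between rail's own z axis and vertical above 0.12 rad).
It fails at once if the post is loaded with more than 25 N (contact force between rail and post above 25 N).
It fails at once if the stop screw is loaded with more than 16 N (it would be driven back) (contact force between rail and stop above 16 N).
It fails at once if a bystander is moved by more than 20 mm, or the lamp house is hit by the rail or the robot (over 3 N) (distance of any of spare_lens, slide_box, petri_dish, beaker, wash_bottle, boss_head from where it was at the start of the episode above 0.02 m or contact force between any of rail, the fingers, the arm and lamp_house above 3 N).
It also fails if it takes over 72 s, if anything falls off the work surface, if the arm or the gripper's body presses on something with over 40 N, if the wrist force passes 120 N, or if a joint passes its speed limit or range.

## Robot

A 6-joint arm with a two-finger parallel gripper is mounted at the origin on the work surface. World frame = base frame: x ahead of the robot, y to its left, z up, the work surface at z = 0. Lengths are in m, angles in rad, forces in N, time in s.
With the tool pointing down it reaches from about 0.35 to 0.85 m from the base axis. Payload 8.1 kg.
Tool frame: the origin (TCP) lies at the centre of the arm's flange, where the gripper is bolted on; the fingertips stand 186 mm ahead of it and the grasp point (between the pads) lies 167 mm ahead of it; z points along the fingers, y is the line along which they close (so a half turn about z gives the same grasp; the last joint's range is limited). The gripper opens to 93 mm and grips with 3 to 60 N. Pads are 15 mm wide; open, the fingers measure 128 mm over their backs; the gripper's body (75 mm by 188 mm) begins 65 mm behind the grasp point.
Start: joints at [-1.254, 0.13, 1.488, -0, 1.523, -0.085], TCP at [0.235, -0.552, 0.405] pointing down, gripper open.
Joint ranges: [-2.96, 2.96], [-0.89, 2.26], [0.02, 2.5], [-1.34, 4.48], [0, 2.73], [-2.66, 2.66]. Speed limits (rad/s): [2.39, 2.39, 2.79, 3.14, 3.14, 3.14].

## Interface

Orientations are given as a rotation vector (axis times angle).
In Python, from plant import robot gives the robot as it stands.
- The arm moves only by the tool apply_moves, never from a script. Its argument "series" is a list of rows, each a list of 2 entries, a list of its own where there are three numbers: the shift along the tool's x, y, z in mm, then the turn, a rotation vector about the tool's x, y, z in rad. A call has 1 to 12 rows; each row shifts and turns the commanded pose from where the row before left it, along the tool's axes as they then stand; what a row does not reach is not made up. A row lasts 1/12 s, in which the tool goes at most 41.7 mm and 7.16 degrees, less where a joint would pass 70% of its speed; a pose out of reach is approached as far as the arm can. A call is refused whole if a number of a shift passes 41.7 or a number of a turn 0.125, either way. A call with a gripper value outside its range is refused whole. "claw" is the opening, from 0 (shut) to 1 (fully open), set as the call begins (left out, the last holds). The fingers move at their own pace and stop on an object; "newtons" is the grip in N (left out, the last holds). Time passes only in rows, so rows that do not move let the fingers close. It gives the time, the measured TCP pose, the force, the opening and the grip force at its end, in the units of the state.
- robot.read_state(): the state, without advancing time (a new reading comes with each control period).
- robot.read_camera(name): name is "scene" or "top"; returns (picture, depth): 480x640x3 uint8, blue, green, red; 480x640 float32, m along the optical axis (not along the pixel's ray), 0 where there is no reading.
- robot.calibration(name): a dict with "fx", "fy", "cx", "cy" (pixels), "extrinsics" (4x4, takes a point from world to camera coordinates). Camera axes: x right, y down, z forward; pixel columns grow to the right and rows downward; lengths in m; the calibration is good to about 2 mm. A picture is of the moment at which its call begins. calibration takes no time and is no camera call.
- robot.close_job(): hands the job in; it is judged then, once.
The state is a dict: "t": time; "q": joint angles; "dq": joint speeds; "joint_torque": joint torques, N m; "tool_pos": TCP position; "orientation": TCP orientation; "force": force on the tool from outside, world axes, zero at the start; "wrist_torque": the same for the moment, N m; "opening": finger opening in m; "gripper_force": force on a finger pad.
Only numpy, scipy, OpenCV 4.12 (cv2) and the standard library are available. Lean on these libraries where they do the work, as an engineer would, in place of code of your own. Each camera call takes 0.05 s, during which the arm holds its last target. There are 200 camera calls.

## Working session

There is one attempt and no reset: what is moved stays moved. The work goes in short steps, Python scripts to look and compute and a tool call to move; the robot and the scene stay as the last step left them, time stands still between calls to the robot, and variables do not carry over. Pictures are saved under pics/ and viewed, at most 10 in all, crops included, and the job is handed in when it is done.

Besides the shell and the picture viewer there is one more tool, called after "Call:" in YAML: its name, and indented under it one key for each argument. apply_moves: Moves the arm, as the interface text tells. Its arguments: {"type":"object","properties":{"series":{"type":"array"},"claw":{"type":"number"},"newtons":{"type":"number"}},"required":["series"]}

```bash
mkdir -p pics; ls
python3 - <<'E'
from plant import robot
import cv2,numpy as np
for n in("scene","top"):
    p,d=robot.read_camera(n); cv2.imwrite(f"pics/{n}0.png",p); np.save(f"{n}0.npy",d)
    c=robot.calibration(n); print(n,c["fx"],c["fy"],c["cx"],c["cy"]); print(np.round(c["extrinsics"],3))
s=robot.read_state();print(s["t"],s["tool_pos"],s["orientation"],s["force"],s["opening"])
E
```

```text
pics
scene 461.53271071950894 461.53271071950894 322.21912463512837 236.78891758838617
[[-0.858  0.514 -0.011  0.505]
 [ 0.288  0.463 -0.838 -0.133]
 [-0.426 -0.722 -0.545  1.306]
 [ 0.     0.     0.     1.   ]]
top 469.3547597032583 469.3547597032583 322.5536688769007 238.91894514873385
[[-0.002 -1.     0.009  0.015]
 [-0.981  0.    -0.193  0.574]
 [ 0.193 -0.009 -0.981  0.96 ]
 [ 0.     0.     0.     1.   ]]
0.1 [ 0.23457356 -0.55201234  0.4037969 ] [-3.07680490e+00 -6.26467691e-01  2.69014702e-04] [0.04756959 0.83651893 0.03758274] 0.09311111649951397
```

View pics/top0.png

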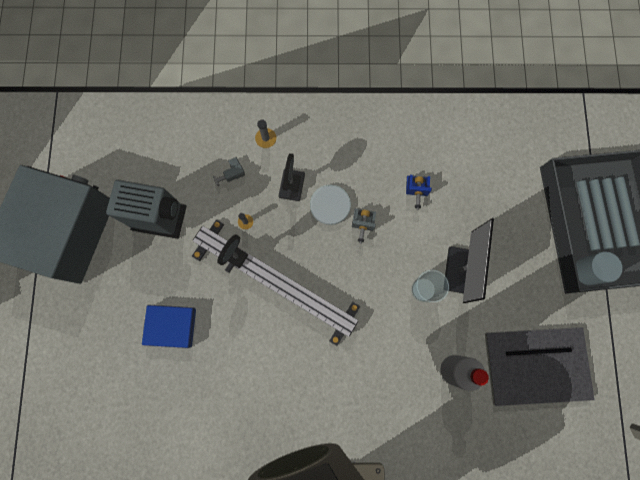

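View pics/scene0.png

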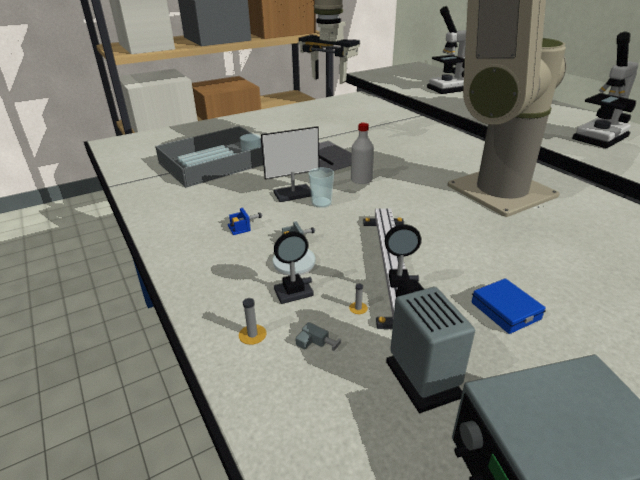

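Post candidates in top: small rod (245,220) and taller rod (265,135), so I choose the small one. Stop candidates: grey (364,222) and blue (419,187), so grey. I'll check both in one close crop.

```bash
cat > h.py <<'E'
from plant import robot
import numpy as np,cv2
def crop(src,dst,x,y,w,h,k): 
    p=cv2.imread(src) if isinstance(src,str) else src
    cv2.imwrite(dst,cv2.resize(p[y:y+h,x:x+w],None,fx=k,fy=k,interpolation=cv2.INTER_CUBIC))
def at_z(n,u,v,z):
    c=robot.calibration(n);E=np.array(c["extrinsics"]);R,t=E[:3,:3],E[:3,3]
    r=R.T@np.array([(u-c["cx"])/c["fx"],(v-c["cy"])/c["fy"],1]);o=-R.T@t
    return o+r*(z-o[2])/r[2]
def pts(n,d):
    c=robot.calibration(n);E=np.array(c["extrinsics"]);R,t=E[:3,:3],E[:3,3]
    v,u=np.mgrid[:480,:640]
    P=np.stack([(u-c["cx"])/c["fx"]*d,(v-c["cy"])/c["fy"]*d,d],-1)
    return (P-t)@R
E
python3 - <<'E'
from h import *
crop("pics/top0.png","pics/c1.png",182,190,220,160,3.6)
P=pts("top",np.load("top0.npy"))
for u,v in[(245,220),(243,216),(265,125),(364,210),(362,238),(300,290),(204,255),(354,307),(335,340),(217,226)]: print(u,v,np.round(P[v,u],4))
E
```

```text
245 220 [0.6216 0.1877 0.031 ]
243 216 [0.6241 0.1879 0.058 ]
265 125 [0.8268 0.1422 0.0784]
364 210 [ 0.6446 -0.0786  0.0316]
362 238 [ 0.5803 -0.0729  0.0323]
300 290 [0.4649 0.0635 0.0384]
204 255 [ 0.5476  0.2831 -0.0007]
354 307 [ 0.4295 -0.0541  0.0161]
335 340 [ 0.359  -0.012   0.0179]
217 226 [0.6103 0.2518 0.0202]
```

View pics/c1.png

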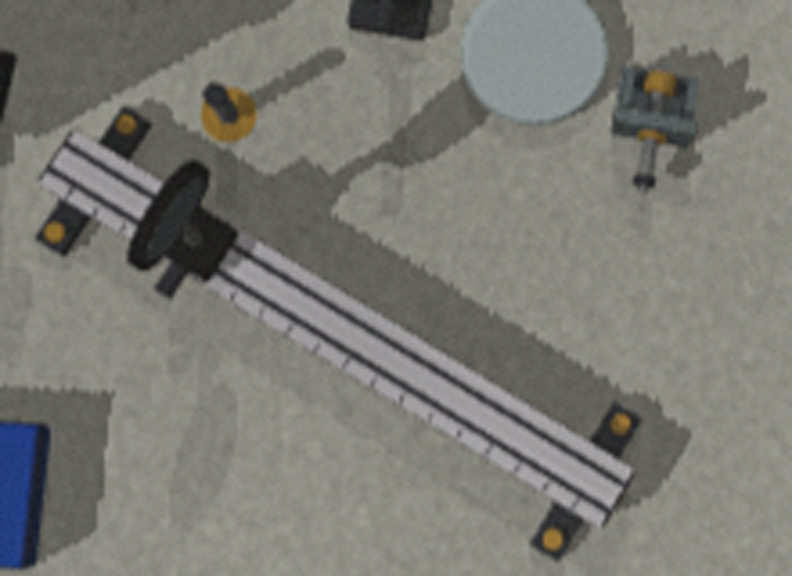

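The crop confirms it. The small post has its orange collar at crop (229,113) and its top at (217,94). The grey stop's screw tip is at (643,185). Beam corners are at (75,132), (42,180), (634,472) and (604,525).

Run:
```python
from h import *
f=lambda a,b:(182+(a+.5)/3.6-.5,190+(b+.5)/3.6-.5)
P=pts("top",np.load("top0.npy")); 
L=lambda a,b,z:at_z("top",*f(a,b),z)
C=[L(a,b,.034)[:2] for a,b in[(75,132),(42,180),(604,525),(634,472)]]
print("corners",np.round(C,4)); e1=(C[0]+C[1])/2;e2=(C[2]+C[3])/2
print("len",np.linalg.norm(e2-e1),"ctr",(e1+e2)/2,"ang",np.arctan2(*(e2-e1)[::-1]))
b=[L(a,c,.012)[:2] for a,c in[(127,125),(54,232),(621,424),(552,539)]];print("bolts",np.round(b,4),np.mean(b,0))
m=(P[...,2]>.029)&(P[...,2]<.038);m[:205]=0;m[345:]=0;m[:,:188]=0;m[:,362:]=0
m&=~((np.hypot(P[...,0]-.62,P[...,1]-.188)<.025))
m=cv2.morphologyEx(m.astype(np.uint8),cv2.MORPH_OPEN,np.ones((3,3)))>0
r=cv2.minAreaRect(P[m][:,:2].astype(np.float32)*1000);print(m.sum(),r)
x=P[m][:,:2];w,V=np.linalg.eigh(np.cov(x.T));print("pca ang",np.arctan2(V[1,1],V[0,1]))
print("post base",L(229,113,0),"top",L(217,94,.055))
hp=P[(np.hypot(P[...,0]-.62,P[...,1]-.188)<.025)&(P[...,2]>.05)&(P[...,2]<.06)];print("post top depth",hp.mean(0),len(hp))
print("screw tip",L(643,185,.023))
print("bracket front top L,R",L(612,133,.042),L(695,143,.042))
for n,(u0,u1,v0,v1),(z0,z1) in[("lamp",(90,190,165,245),(.14,.156)),("screen",(440,500,210,310),(.17,.195))]:
    q=P[v0:v1,u0:u1].reshape(-1,3);q=q[(q[:,2]>z0)&(q[:,2]<z1)];print(n,len(q),cv2.minAreaRect(q[:,:2].astype(np.float32)*1000))
```

```text
corners [[ 0.6065  0.2809]
 [ 0.5764  0.2997]
 [ 0.3687 -0.0421]
 [ 0.3995 -0.0604]]
len 0.3995880428888086 ctr [0.48774026 0.11952023] ang -2.1163817324645717
bolts [[ 0.616   0.254 ]
 [ 0.5477  0.2965]
 [ 0.4288 -0.0547]
 [ 0.3603 -0.0121]] [0.48818041 0.12090902]
2640 ((508.80023193359375, 121.22647094726562), (363.98486328125, 273.00128173828125), 89.04109954833984)
pca ang 1.0739236815542796
post base [0.62657156 0.19196507 0.        ] top [0.62539706 0.19081236 0.055     ]
post top depth [0.62605073 0.19218677 0.05622795] 34
screw tip [ 0.57529143 -0.06975914  0.023     ]
bracket front top L,R [ 0.60410733 -0.04957237  0.042     ] [ 0.59783871 -0.1003638   0.042     ]
lamp 2119 ((632.72998046875, 377.5997314453125), (127.81465148925781, 75.87268829345703), 79.99516296386719)
screen 469 ((512.7599487304688, -291.9925231933594), (6.884587287902832, 155.10098266601562), 80.15257263183594)
```

Call:
apply_moves:
  series:
    - [[0, 0, 0], [0, 0, -0.1246]]
    - [[0, 0, 0], [0, 0, -0.1246]]
    - [[0, 0, 0], [0, 0, -0.1246]]
    - [[0, 0, 0], [0, 0, -0.1246]]
    - [[0, 0, 0], [0, 0, -0.1246]]
    - [[34, -6.6, 0], [0, 0, 0]]
    - [[34, -6.6, 0], [0, 0, 0]]
    - [[34, -6.6, 0], [0, 0, 0]]
    - [[34, -6.6, 0], [0, 0, 0]]
    - [[34, -6.6, 0], [0, 0, 0]]
    - [[34, -6.6, 0], [0, 0, 0]]
    - [[34, -6.6, 0], [0, 0, 0]]
  claw: 1

```text
t: 1.1
tool_pos: [0.3189, -0.3232, 0.4042]
orientation: [-2.738, -1.539, 0.0]
force: [0.0, -0.6, 0.3]
opening: 0.0929
gripper_force: 0.0
```

Call:
apply_moves:
  series:
    - [[34, -6.6, 0], [0, 0, 0]]
    - [[34, -6.6, 0], [0, 0, 0]]
    - [[34, -6.6, 0], [0, 0, 0]]
    - [[34, -6.6, 0], [0, 0, 0]]
    - [[34, -6.6, 0], [0, 0, 0]]
    - [[34, -6.6, 0], [0, 0, 0]]
    - [[34, -6.6, 0], [0, 0, 0]]
    - [[34, -6.6, 0], [0, 0, 0]]
    - [[34, -6.6, 0], [0, 0, 0]]
    - [[34, -6.6, 0], [0, 0, 0]]
    - [[0, 0, 0], [0, 0, 0]]
    - [[0, 0, 0], [0, 0, 0]]

```text
t: 2.1
tool_pos: [0.439, 0.0016, 0.4043]
orientation: [-2.734, -1.545, 0.002]
force: [0.4, -0.9, 0.3]
opening: 0.0929
gripper_force: 0.0
```

```bash
cat >> h.py <<'E'
from scipy.spatial.transform import Rotation as Ro
def st():
    s=robot.read_state();R=Ro.from_rotvec(s["orientation"]).as_matrix()
    return s,R,np.array(s["tool_pos"])
def to(x,y,z,a=None):
    "shift in tool mm to flange target; yaw error to rail heading a; tilt"
    s,R,p=st()
    print("t",s["t"],"pos",np.round(p,4),"shift",np.round(R.T@(np.array([x,y,z])-p)*1000,1),"railheading",np.round(np.arctan2(-R[1,0],-R[0,0]),4),"tilt",np.round(R[:2,2],4),
      "F",np.round(s["force"],2),"Ftool",np.round(R.T@s["force"],2),"M",np.round(s["wrist_torque"],2),"op",s["opening"])
E
python3 - <<'E'
from h import *
to(.4774,.1029,.193)
P=pts("top",np.load("top0.npy"))
q=P[150:205,275:310].reshape(-1,3);q=q[(q[:,2]>.1)&(q[:,2]<.16)];print("spare",q.min(0),q.max(0))
q=P[150:205,275:310].reshape(-1,3);q=q[(q[:,2]>.006)&(q[:,2]<.03)];print("foot",np.percentile(q,[3,97],axis=0))
print("dish,beaker",at_z("top",330,204,.015),at_z("top",426,290,.0))
E
```

```text
t 2.1 pos [0.439  0.0016 0.4043] shift [106.7 -19.1 211.2] railheading -2.1127 tilt [-0.0011  0.    ] F [ 0.37 -0.86  0.27] Ftool [-0.54  0.76 -0.27] M [-0.08 -0.02 -0.  ] op 0.09285710491093334
spare [0.67941298 0.0771238  0.10065598] [0.74295174 0.09591924 0.15049984]
foot [[0.67587888 0.0594758  0.00810733]
 [0.74387273 0.11229644 0.02925933]]
dish,beaker [ 0.66305756 -0.00275592  0.015     ] [ 0.46788357 -0.21744235  0.        ]
```

Call:
apply_moves:
  series:
    - [[35.6, -6.4, 0], [0, 0, 0]]
    - [[35.6, -6.4, 0], [0, 0, 0]]
    - [[35.6, -6.4, 0], [0, 0, 0]]
    - [[0, 0, 30], [0, 0, 0]]
    - [[0, 0, 30], [0, 0, 0]]
    - [[0, 0, 30], [0, 0, 0]]
    - [[0, 0, 30], [0, 0, 0]]
    - [[0, 0, 30], [0, 0, 0]]
    - [[0, 0, 10], [0, 0, 0]]
    - [[0, 0, 0], [0, 0, 0]]
    - [[0, 0, 0], [0, 0, 0]]

```text
t: 3.02
tool_pos: [0.4781, 0.1005, 0.2452]
orientation: [-2.739, -1.539, 0.001]
force: [0.5, 0.4, 0.6]
opening: 0.0927
gripper_force: 0.0
```

Run:
```python
from h import *
to(.4774,.1029,.193)
p,d=robot.read_camera("scene");crop(p,"pics/s1.png",300,150,200,150,4)
```

```text
t 3.0167 pos [0.4781 0.1005 0.2452] shift [ 1.7 -1.9 52.2] railheading -2.1179 tilt [-0.0007 -0.0002] F [0.54 0.45 0.58] Ftool [ 0.66  0.23 -0.58] M [-0.05 -0.03 -0.03] op 0.09266752379861211
```

View pics/s1.png

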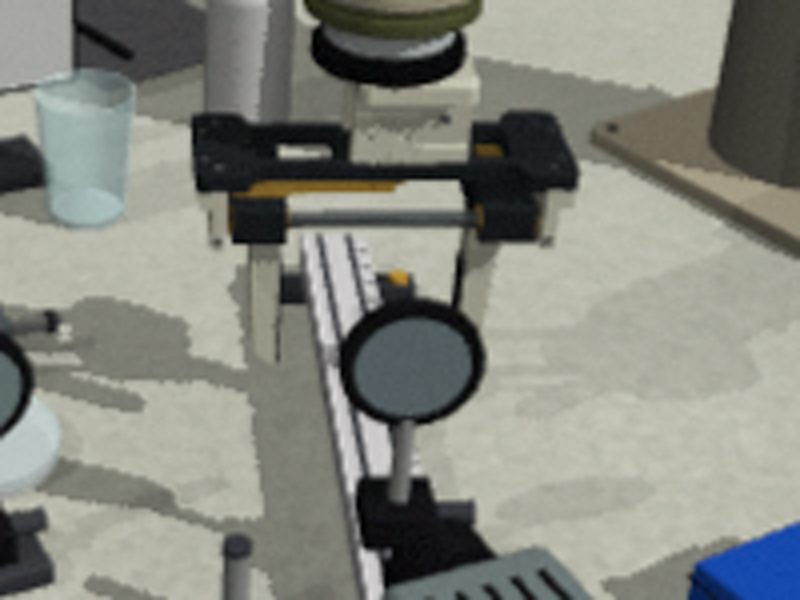

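The fingers straddle the beam (left finger at crop (265,330), right at (475,290)), clear of the lens. I'll descend and grip.

Call:
apply_moves:
  series:
    - [[1.7, -1.9, 15], [0, 0, 0]]
    - [[0, 0, 15], [0, 0, 0]]
    - [[0, 0, 15], [0, 0, 0]]
    - [[0, 0, 6.5], [0, 0, 0]]
    - [[0, 0, 0], [0, 0, 0]]
    - [[0, 0, 0], [0, 0, 0]]

```text
t: 3.57
tool_pos: [0.478, 0.1037, 0.1947]
orientation: [2.738, 1.54, 0.002]
force: [0.6, 0.2, 0.4]
opening: 0.093
gripper_force: 0.0
```

Call:
apply_moves:
  series:
    - [[0, 0, 0], [0, 0, 0]]
    - [[0, 0, 0], [0, 0, 0]]
    - [[0, 0, 0], [0, 0, 0]]
    - [[0, 0, 0], [0, 0, 0]]
    - [[0, 0, 0], [0, 0, 0]]
    - [[0, 0, 0], [0, 0, 0]]
    - [[0, 0, 0], [0, 0, 0]]
    - [[0, 0, 0], [0, 0, 0]]
  claw: 0.3
  newtons: 25

```text
t: 4.23
tool_pos: [0.4772, 0.1037, 0.1932]
orientation: [-2.738, -1.54, 0.0]
force: [-0.2, 0.3, 0.2]
opening: 0.0444
gripper_force: 0.0
```

Run:
```python
from h import *
to(.4774,.1029,.193)
p,d=robot.read_camera("top");crop(p,"pics/c2.png",182,190,220,160,3.6)
```

```text
t 4.2333 pos [0.4772 0.1037 0.1932] shift [-0.6  0.6  0.2] railheading -2.1168 tilt [-0.0001 -0.    ] F [-0.17  0.29  0.24] Ftool [ 0.16 -0.29 -0.24] M [-0.    0.01  0.02] op 0.04438960947495864
```

View pics/c2.png

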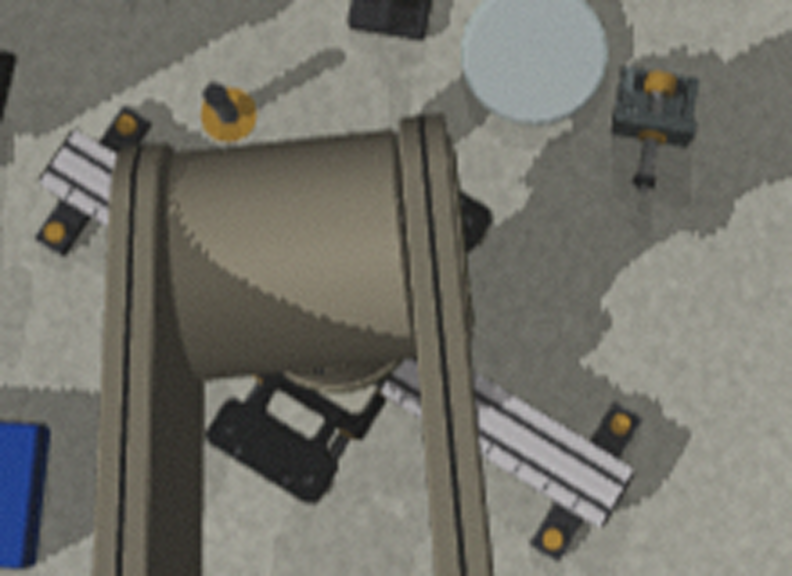

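The rail is unmoved and both ends stay visible past the arm: bolts at (127,125), (54,232), (621,424), (552,539). The fingers are still closing.

Call:
apply_moves:
  series:
    - [[0, 0, 0], [0, 0, 0]]
    - [[0, 0, 0], [0, 0, 0]]
    - [[0, 0, 0], [0, 0, 0]]
    - [[0, 0, 0], [0, 0, 0]]
    - [[0, 0, 0], [0, 0, 0]]

```text
t: 4.7
tool_pos: [0.4769, 0.1039, 0.1932]
orientation: [-2.737, -1.54, 0.001]
force: [-4.9, 3.1, 4.6]
opening: 0.0398
gripper_force: 25.0
```

Run:
```python
from h import *
to(.4774,.1029,.193)
```

```text
t 4.7 pos [0.4769 0.1039 0.1932] shift [-0.6  0.9  0.2] railheading -2.1168 tilt [-0.0011  0.0004] F [-4.89  3.14  4.57] Ftool [ 0.14 -5.81 -4.57] M [0.53 0.92 0.01] op 0.039841091999293844
```

Call:
apply_moves:
  series:
    - [[-1, 3, 0], [0, 0, 0]]
    - [[-2, 5, 0], [0, 0, 0]]
    - [[-3, 6, 0], [0, 0, 0]]
    - [[-3, 6, 0], [0, 0, 0]]
    - [[-3, 6, 0], [0, 0, 0]]
    - [[-3, 6, 0], [0, 0, 0]]
    - [[-3, 6, 0], [0, 0, 0]]
    - [[-3, 5, 0], [0, 0, 0]]
    - [[-2, 3, 0], [0, 0, 0]]
    - [[0, 0, 0], [0, 0, 0]]
    - [[0, 0, 0], [0, 0, 0]]
    - [[0, 0, 0], [0, 0, 0]]

```text
t: 5.7
tool_pos: [0.5047, 0.0601, 0.1932]
orientation: [2.738, 1.54, 0.001]
force: [1.5, 0.4, -1.1]
opening: 0.04
gripper_force: 25.0
```

Run:
```python
from h import *
to(.4769,.1039,.1932)
p,d=robot.read_camera("top");crop(p,"pics/c3.png",190,190,220,160,3.6)
```

```text
t 5.7 pos [0.5047 0.0601 0.1932] shift [ 23.  -46.5  -0. ] railheading -2.1167 tilt [ 0.0006 -0.0004] F [ 1.54  0.36 -1.11] Ftool [1.11 1.13 1.11] M [ 0.22 -0.02  0.1 ] op 0.03996007439898662
```

View pics/c3.png

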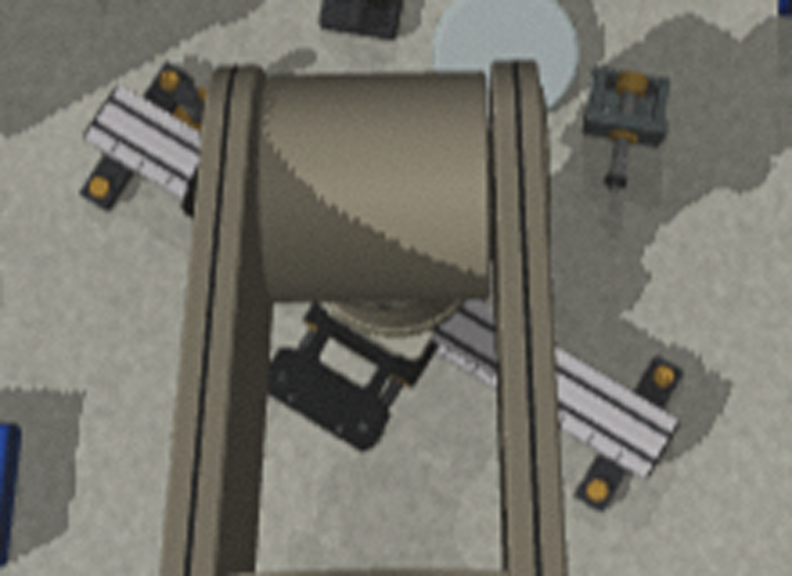

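The post is at crop (187,100), just clear of the foot and beam. About 9 mm remains in y and 7.6 mm in x. I'll feel for the beam first.

Call:
apply_moves:
  series:
    - [[0, 1, 0], [0, 0, 0]]
    - [[0, 1, 0], [0, 0, 0]]
    - [[0, 1, 0], [0, 0, 0]]
    - [[0, 1, 0], [0, 0, 0]]
    - [[0, 1, 0], [0, 0, 0]]
    - [[0, 1, 0], [0, 0, 0]]
    - [[0, 0, 0], [0, 0, 0]]
    - [[0, 0, 0], [0, 0, 0]]

```text
t: 6.42
tool_pos: [0.5089, 0.0576, 0.1931]
orientation: [-2.736, -1.54, 0.003]
force: [-7.7, 4.6, 5.9]
opening: 0.0397
gripper_force: 25.0
```

Run:
```python
from h import *
to(.4769,.1039,.1932)
```

```text
t 6.4167 pos [0.5089 0.0576 0.1931] shift [ 22.9 -51.3   0.1] railheading -2.1163 tilt [-0.0027  0.0008] F [-7.67  4.58  5.94] Ftool [-0.07 -8.95 -5.92] M [0.69 1.1  0.08] op 0.03969122646557863
```

Call:
apply_moves:
  series:
    - [[0, 1, 0], [0, 0, 0]]
    - [[0, 0, 0], [0, 0, 0]]

```text
t: 6.58
tool_pos: [0.5097, 0.0572, 0.1932]
orientation: [-2.736, -1.54, 0.003]
force: [-8.3, 5.2, 7.2]
opening: 0.0397
gripper_force: 25.0
```

Call:
apply_moves:
  series:
    - [[0, 1, 0], [0, 0, 0]]
    - [[0, 0, 0], [0, 0, 0]]

```text
t: 6.75
tool_pos: [0.5106, 0.0566, 0.1931]
orientation: [-2.736, -1.54, 0.003]
force: [-9.2, 5.0, 7.6]
opening: 0.0399
gripper_force: 25.0
```

Run:
```python
from h import *
to(.4769,.1039,.1932)
```

```text
t 6.75 pos [0.5106 0.0566 0.1931] shift [ 23.  -53.3   0.1] railheading -2.1163 tilt [-0.0029  0.0008] F [-9.15  4.97  7.6 ] Ftool [ -0.51 -10.42  -7.57] M [0.72 1.08 0.16] op 0.03985953710483906
```

Call:
apply_moves:
  series:
    - [[0, 0.5, -0.4], [0, 0, 0]]
    - [[0, 0.5, 0], [0, 0, 0]]
    - [[0, 0, 0], [0, 0, 0]]

```text
t: 7.0
tool_pos: [0.5113, 0.056, 0.1932]
orientation: [-2.736, -1.54, 0.004]
force: [-6.3, 4.6, 4.6]
opening: 0.0398
gripper_force: 25.0
```

Run:
```python
from h import *
to(.4769,.1039,.1932)
```

```text
t 7.0 pos [0.5113 0.056  0.1932] shift [ 23.1 -54.3   0.1] railheading -2.1163 tilt [-0.0031  0.0007] F [-6.3   4.55  4.6 ] Ftool [ 0.61 -7.76 -4.58] M [0.72 0.98 0.17] op 0.039827811187675366
```

Call:
apply_moves:
  series:
    - [[0, 0.5, 0], [0, 0, 0]]
    - [[0, 0.5, 0], [0, 0, 0]]
    - [[0, 0, 0], [0, 0, 0]]

```text
t: 7.25
tool_pos: [0.5117, 0.0559, 0.1932]
orientation: [-2.735, -1.539, 0.006]
force: [-13.3, 7.8, 9.8]
opening: 0.0396
gripper_force: 25.0
```

Run:
```python
from h import *
to(.4769,.1039,.1932)
```

```text
t 7.25 pos [0.5117 0.0559 0.1932] shift [ 23.  -54.6   0.2] railheading -2.1162 tilt [-0.0049  0.0014] F [-13.28   7.84   9.79] Ftool [ -0.2  -15.47  -9.72] M [0.98 1.65 0.15] op 0.03960714813236226
```

Run:
```python
from h import *
p,_=robot.read_camera("top");q,_=robot.read_camera("scene")
a=cv2.resize(p[200:250,205:255],(400,400),interpolation=cv2.INTER_CUBIC)
b=cv2.resize(q[265:345,330:410],(400,400),interpolation=cv2.INTER_CUBIC)
cv2.imwrite("pics/c4.png",np.hstack([a,b]))
```

```text
(no output)
```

View pics/c4.png

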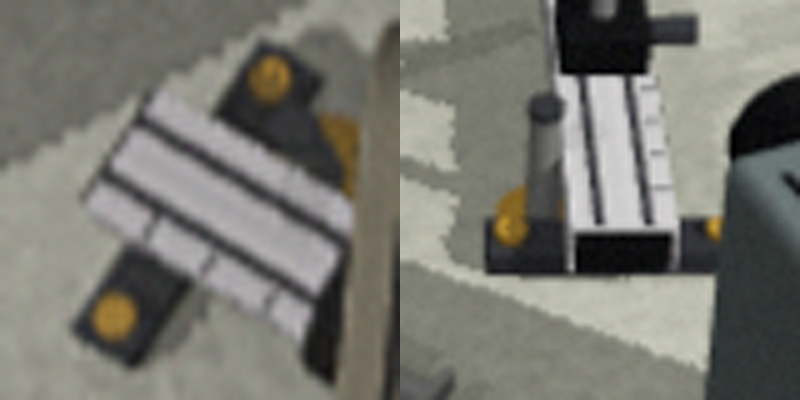

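In the top half the post (315,130) is against the beam edge. In the scene half the rod (545,150) meets the beam side at x≈565, so it is at or near contact. I'll ease off slightly and feel for the foot.

Call:
apply_moves:
  series:
    - [[0, -0.8, -0.2], [0, 0, 0]]
    - [[-1, 0, 0], [0, 0, 0]]
    - [[-1, 0, 0], [0, 0, 0]]
    - [[-1, 0, 0], [0, 0, 0]]
    - [[-1, 0, 0], [0, 0, 0]]
    - [[0, 0, 0], [0, 0, 0]]

```text
t: 7.85
tool_pos: [0.5098, 0.0525, 0.1932]
orientation: [-2.736, -1.541, 0.001]
force: [-0.6, 5.8, -2.9]
opening: 0.0398
gripper_force: 25.1
```

Run:
```python
from h import *
to(.4769,.1039,.1932)
```

```text
t 7.85 pos [0.5098 0.0525 0.1932] shift [ 26.9 -54.8   0.1] railheading -2.1159 tilt [-0.0013  0.0009] F [-0.64  5.81 -2.86] Ftool [ 4.64 -3.56  2.86] M [0.85 0.25 0.52] op 0.03983458384564583
```

Call:
apply_moves:
  series:
    - [[-0.5, 0, 0], [0, 0, 0]]
    - [[-0.5, 0, 0], [0, 0, 0]]
    - [[0, 0, 0], [0, 0, 0]]

```text
t: 8.1
tool_pos: [0.5094, 0.0517, 0.1932]
orientation: [-2.736, -1.541, 0.001]
force: [-0.4, 5.0, -2.7]
opening: 0.0398
gripper_force: 25.1
```

Run:
```python
from h import *
to(.4769,.1039,.1932)
```

```text
t 8.1 pos [0.5094 0.0517 0.1932] shift [ 27.8 -54.8   0.1] railheading -2.1159 tilt [-0.0012  0.0009] F [-0.39  5.03 -2.7 ] Ftool [ 4.09 -2.94  2.71] M [0.94 0.12 0.57] op 0.03984162403924843
```

Call:
apply_moves:
  series:
    - [[-0.5, 0, 0], [0, 0, 0]]
    - [[-0.5, 0, 0], [0, 0, 0]]
    - [[0, 0, 0], [0, 0, 0]]

```text
t: 8.35
tool_pos: [0.5088, 0.0509, 0.1932]
orientation: [-2.736, -1.541, 0.001]
force: [-0.6, 6.5, -3.1]
opening: 0.0397
gripper_force: 25.1
```

Run:
```python
from h import *
to(.4769,.1039,.1932)
```

```text
t 8.35 pos [0.5088 0.0509 0.1932] shift [ 28.8 -54.8   0. ] railheading -2.1158 tilt [-0.0012  0.0009] F [-0.58  6.5  -3.13] Ftool [ 5.26 -3.86  3.14] M [1.02 0.13 0.53] op 0.03968574728109297
```

Call:
apply_moves:
  series:
    - [[-0.5, 0, 0], [0, 0, 0]]
    - [[-0.5, 0, 0], [0, 0, 0]]
    - [[0, 0, 0], [0, 0, 0]]

```text
t: 8.6
tool_pos: [0.5083, 0.05, 0.1932]
orientation: [-2.736, -1.541, 0.001]
force: [0.4, 5.8, -4.1]
opening: 0.0396
gripper_force: 25.1
```

Run:
```python
from h import *
to(.4769,.1039,.1932)
```

```text
t 8.6 pos [0.5083 0.05   0.1932] shift [ 29.8 -54.8   0.1] railheading -2.1158 tilt [-0.0011  0.0009] F [ 0.42  5.78 -4.14] Ftool [ 5.16 -2.63  4.15] M [0.98 0.15 0.56] op 0.03958211083843217
```

Call:
apply_moves:
  series:
    - [[-0.5, 0, 0], [0, 0, 0]]
    - [[-0.5, 0, 0], [0, 0, 0]]
    - [[0, 0, 0], [0, 0, 0]]

```text
t: 8.85
tool_pos: [0.5078, 0.0491, 0.1932]
orientation: [-2.736, -1.541, 0.001]
force: [0.8, 5.1, -2.8]
opening: 0.0396
gripper_force: 25.1
```

Run:
```python
from h import *
to(.4769,.1039,.1932)
```

```text
t 8.85 pos [0.5078 0.0491 0.1932] shift [ 30.8 -54.8   0. ] railheading -2.1159 tilt [-0.0012  0.0009] F [ 0.77  5.11 -2.77] Ftool [ 4.77 -1.99  2.78] M [0.93 0.14 0.52] op 0.03960827250775652
```

Call:
apply_moves:
  series:
    - [[-0.5, 0, 0], [0, 0, 0]]
    - [[-0.5, 0, 0], [0, 0, 0]]
    - [[0, 0, 0], [0, 0, 0]]

```text
t: 9.1
tool_pos: [0.5073, 0.0484, 0.1932]
orientation: [-2.736, -1.541, 0.0]
force: [0.1, 6.0, -5.0]
opening: 0.0399
gripper_force: 25.1
```

Run:
```python
from h import *
to(.4769,.1039,.1932)
```

```text
t 9.1 pos [0.5073 0.0484 0.1932] shift [ 31.7 -54.8   0. ] railheading -2.1159 tilt [-0.0009  0.0012] F [ 0.08  6.03 -5.02] Ftool [ 5.19 -3.05  5.02] M [1.13 0.09 0.56] op 0.0399229246655763
```

Call:
apply_moves:
  series:
    - [[-0.5, 0, 0], [0, 0, 0]]
    - [[-0.5, 0, 0], [0, 0, 0]]
    - [[0, 0, 0], [0, 0, 0]]

```text
t: 9.35
tool_pos: [0.5072, 0.0479, 0.1932]
orientation: [-2.736, -1.54, -0.002]
force: [3.6, 9.2, -7.6]
opening: 0.0395
gripper_force: 25.1
```

Run:
```python
from h import *
to(.4769,.1039,.1932)
```

```text
t 9.35 pos [0.5072 0.0479 0.1932] shift [ 32.1 -55.    0.1] railheading -2.1161 tilt [0.0006 0.0021] F [ 3.57  9.19 -7.6 ] Ftool [ 9.69 -1.71  7.62] M [ 1.57 -0.61  0.48] op 0.039536775017579795
```

Call:
apply_moves:
  series:
    - [[0, 0.4, 0.5], [0, 0, 0]]
    - [[0, 0.4, 0], [0, 0, 0]]
    - [[0, 0, 0], [0, 0, 0]]

```text
t: 9.6
tool_pos: [0.5076, 0.0478, 0.1932]
orientation: [-2.735, -1.54, -0.001]
force: [-2.5, 11.3, 1.9]
opening: 0.04
gripper_force: 25.1
```

Run:
```python
from h import *
to(.4769,.1039,.1932)
```

```text
t 9.6 pos [0.5076 0.0478 0.1932] shift [ 32.1 -55.3   0.1] railheading -2.1159 tilt [-0.0011  0.0025] F [-2.51 11.26  1.92] Ftool [ 8.33 -7.99 -1.89] M [1.74 0.36 0.42] op 0.03997404020908781
```

Call:
apply_moves:
  series:
    - [[0, 0.4, 0.1], [0, 0, 0]]
    - [[0, 0.4, 0], [0, 0, 0]]
    - [[0, 0, 0], [0, 0, 0]]

```text
t: 9.85
tool_pos: [0.5079, 0.0477, 0.1932]
orientation: [-2.734, -1.54, 0.001]
force: [-8.3, 12.7, 6.6]
opening: 0.0396
gripper_force: 25.1
```

Run:
```python
from h import *
to(.4769,.1039,.1932)
```

```text
t 9.85 pos [0.5079 0.0477 0.1932] shift [ 32.  -55.6   0.2] railheading -2.1158 tilt [-0.0023  0.003 ] F [-8.28 12.67  6.6 ] Ftool [  6.55 -13.67  -6.54] M [1.97 0.98 0.4 ] op 0.03958630568980614
```

Call:
apply_moves:
  series:
    - [[0, 0.4, -0.4], [0, 0, 0]]
    - [[0, 0.4, 0], [0, 0, 0]]
    - [[0, 0, 0], [0, 0, 0]]

```text
t: 10.1
tool_pos: [0.5087, 0.047, 0.1932]
orientation: [-2.735, -1.541, 0.0]
force: [-3.1, 11.3, 0.7]
opening: 0.0397
gripper_force: 25.2
```

Run:
```python
from h import *
to(.4769,.1039,.1932)
```

```text
t 10.1 pos [0.5087 0.047  0.1932] shift [ 32.2 -56.7   0.1] railheading -2.1154 tilt [-0.0016  0.0023] F [-3.15 11.34  0.7 ] Ftool [ 8.07 -8.57 -0.67] M [1.67 0.32 0.72] op 0.03971147265347719
```

Call:
apply_moves:
  series:
    - [[0, 0.4, -0.2], [0, 0, 0]]
    - [[0, 0.4, 0], [0, 0, 0]]
    - [[0, 0, 0], [0, 0, 0]]

```text
t: 10.35
tool_pos: [0.5093, 0.0465, 0.1932]
orientation: [-2.735, -1.541, 0.001]
force: [-3.4, 11.2, -1.0]
opening: 0.0394
gripper_force: 25.2
```

Run:
```python
from h import *
to(.4769,.1039,.1932)
```

```text
t 10.35 pos [0.5093 0.0465 0.1932] shift [ 32.3 -57.4   0.2] railheading -2.1154 tilt [-0.0021  0.0022] F [-3.37 11.17 -1.02] Ftool [ 7.81 -8.67  1.05] M [1.66 0.35 0.68] op 0.03939555133633245
```

```bash
cat >> h.py <<'E'
from scipy.optimize import least_squares
POST=np.array([.6262,.1917])
BR=np.array([[-.18,.0403],[-.18,-.0403],[.18,.0403],[.18,-.0403]])
def fit(p,pose0,z=.013):
    "rail pose from orange bolts"
    h=cv2.cvtColor(p,cv2.COLOR_BGR2HSV);m=cv2.inRange(h,(8,100,60),(28,255,255))
    n,_,s,ce=cv2.connectedComponentsWithStats(m)
    W=np.array([at_z("top",*ce[i],z)[:2] for i in range(1,n) if 8<=s[i,4]<=60]).reshape(-1,2)
    tf=lambda q:BR@np.array([[np.cos(q[2]),np.sin(q[2])],[-np.sin(q[2]),np.cos(q[2])]])+q[:2]
    E=tf(pose0);prs=[]
    for i in range(4):
        d=np.linalg.norm(W-E[i],axis=1)
        if len(d) and d.min()<.008: prs.append((i,W[d.argmin()]))
    f=lambda q:np.concatenate([tf(q)[i]-w for i,w in prs])
    r=least_squares(f,pose0);q=r.x;c,s_=np.cos(q[2]),np.sin(q[2]);d=POST-q[:2]
    print("bolts",[i for i,_ in prs],"pose",np.round(q,4),"res mm",np.round(np.abs(r.fun).max()*1e3,1),"post in rail",np.round([c*d[0]+s_*d[1],-s_*d[0]+c*d[1]],4))
    return q
def now(x=.0194):
    s,R,p=st();a=np.arctan2(-R[1,0],-R[0,0]);return [p[0]-x*np.cos(a),p[1]-x*np.sin(a),a]
E
python3 - <<'E'
from h import *
fit(cv2.imread("pics/top0.png"),[.488,.120,-2.1165])
p,_=robot.read_camera("top");cv2.imwrite("pics/t5.png",p)
print(np.round(now(),4));fit(p,now())
E
```

```text
bolts [0, 1, 2, 3] pose [ 0.4882  0.1211 -2.1174] res mm 0.7 post in rail [-0.1321  0.0812]
[ 0.5193  0.0631 -2.1154]
bolts [0, 1, 2, 3] pose [ 0.5211  0.0639 -2.0978] res mm 0.9 post in rail [-0.1633  0.0265]
```

Bolt fit: post at (-0.1633, 0.0265) in the rail frame, with the rail yawed slightly in the grip, so it bears on the post and is hooked. I'll hold briefly, then swing about the post.

Call:
apply_moves:
  series:
    - [[0, 0, 0], [0, 0, 0]]
    - [[0, 0, 0], [0, 0, 0]]
    - [[0, 0, 0], [0, 0, 0]]
    - [[-0.5, 3.67, 0], [0, 0, -0.02]]
    - [[-0.5, 3.67, 0], [0, 0, -0.02]]
    - [[-0.5, 3.67, 0], [0, 0, -0.02]]
    - [[-0.5, 3.67, 0], [0, 0, -0.02]]
    - [[-0.5, 3.67, 0], [0, 0, -0.02]]
    - [[0, 0, 0], [0, 0, 0]]
    - [[0, 0, 0], [0, 0, 0]]

```text
t: 11.23
tool_pos: [0.5248, 0.0352, 0.1932]
orientation: [-2.655, -1.676, -0.002]
force: [3.4, 9.0, -6.9]
opening: 0.0403
gripper_force: 25.3
```

Run:
```python
from h import *
to(.4769,.1039,.1932)
p,_=robot.read_camera("top");n=now();print(np.round(n,4));fit(p,n)
```

```text
t 11.2333 pos [0.5248 0.0352 0.1932] shift [ 41.4 -72.8   0.1] railheading -2.0155 tilt [0.0001 0.0019] F [ 3.44  9.05 -6.91] Ftool [ 9.63 -0.78  6.93] M [ 1.59 -0.42  0.78] op 0.04026516371043551
[ 0.5331  0.0528 -2.0155]
bolts [0, 1, 2, 3] pose [ 0.5352  0.0537 -1.994 ] res mm 1.0 post in rail [-0.1632  0.0263]
```

Call:
apply_moves:
  series:
    - [[-0.4, 3.67, 0.3], [0, 0, -0.02]]
    - [[-0.5, 3.67, 0], [0, 0, -0.02]]
    - [[-0.5, 3.67, 0], [0, 0, -0.02]]
    - [[-0.5, 3.67, 0], [0, 0, -0.02]]
    - [[-0.5, 3.67, 0], [0, 0, -0.02]]
    - [[-0.5, 3.67, 0], [0, 0, -0.02]]
    - [[-0.5, 3.67, 0], [0, 0, -0.02]]
    - [[-0.5, 3.67, 0], [0, 0, -0.02]]
    - [[-0.5, 3.67, 0], [0, 0, -0.02]]
    - [[0, 0, 0], [0, 0, 0]]
    - [[0, 0, 0], [0, 0, 0]]

```text
t: 12.2
tool_pos: [0.5543, 0.0198, 0.1932]
orientation: [-2.494, -1.907, -0.004]
force: [3.1, 11.3, -3.5]
opening: 0.0398
gripper_force: 25.1
```

Run:
```python
from h import *
to(.4769,.1039,.1932)
p,_=robot.read_camera("top");n=now();print(np.round(n,4));fit(p,n);crop(p,"pics/c6.png",200,180,220,160,3.6)
```

```text
t 12.2 pos [0.5543 0.0198 0.1932] shift [ 60.9 -96.7   0.2] railheading -1.8359 tilt [0.0006 0.0029] F [ 3.13 11.32 -3.51] Ftool [11.74  0.05  3.54] M [ 2.   -0.29  0.38] op 0.0398112692791841
[ 0.5593  0.0385 -1.8359]
bolts [0, 1, 2, 3] pose [ 0.5608  0.0402 -1.8168] res mm 1.3 post in rail [-0.1629  0.0265]
```

View pics/c6.png

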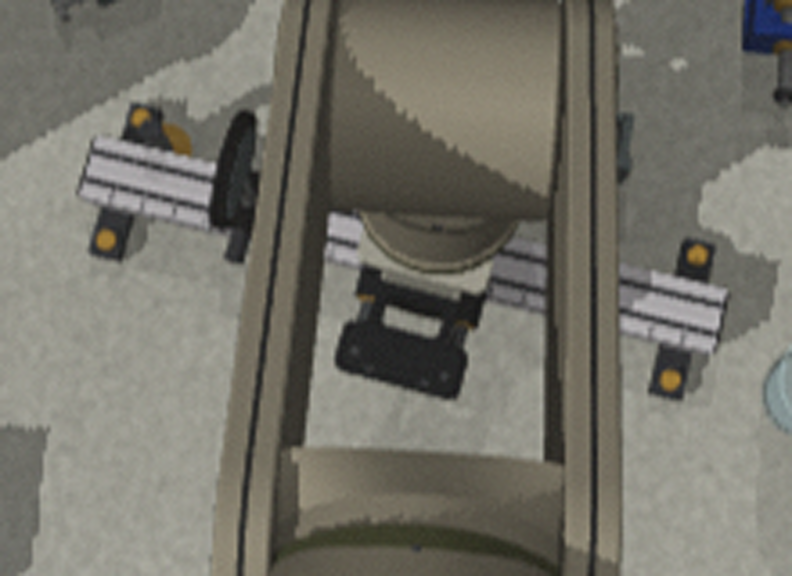

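Still hooked at (-0.1629, 0.0265). The foot bolts are at (141,118), (106,240), (697,255) and (671,380), and the beaker at (780,390) is well clear of the rail. About 0.078 rad remains, so I go slowly.

Call:
apply_moves:
  series:
    - [[0, 1.83, 0.1], [0, 0, -0.01]]
    - [[-0.25, 1.83, 0], [0, 0, -0.01]]
    - [[-0.25, 1.83, 0], [0, 0, -0.01]]
    - [[-0.25, 1.83, 0], [0, 0, -0.01]]
    - [[-0.12, 0.9, 0], [0, 0, -0.005]]
    - [[0, 0, 0], [0, 0, 0]]
    - [[0, 0, 0], [0, 0, 0]]

```text
t: 12.83
tool_pos: [0.5613, 0.0172, 0.1931]
orientation: [-2.45, -1.961, -0.001]
force: [-3.7, 13.9, 1.7]
opening: 0.0398
gripper_force: 24.9
```

Run:
```python
from h import *
to(.4769,.1039,.1932)
p,_=robot.read_camera("top");n=now();print(np.round(n,4));fit(p,n)
```

```text
t 12.8333 pos [0.5613 0.0172 0.1931] shift [  66.1 -101.4    0.4] railheading -1.7915 tilt [-0.0017  0.0034] F [-3.66 13.94  1.69] Ftool [12.81 -6.62 -1.64] M [ 2.07  0.57 -0.14] op 0.039788877412918346
[ 0.5656  0.0361 -1.7915]
bolts [0, 1, 2, 3] pose [ 0.567   0.0376 -1.7794] res mm 1.1 post in rail [-0.163  0.026]
```

Call:
apply_moves:
  series:
    - [[0.3, 0.92, -0.1], [0, 0, -0.005]]
    - [[-0.12, 0.92, 0], [0, 0, -0.005]]
    - [[-0.12, 0.92, 0], [0, 0, -0.005]]
    - [[-0.12, 0.92, 0], [0, 0, -0.005]]
    - [[0, 0, 0], [0, 0, 0]]

```text
t: 13.3
tool_pos: [0.5649, 0.016, 0.1931]
orientation: [-2.43, -1.986, -0.001]
force: [-2.9, 10.5, 2.1]
opening: 0.0398
gripper_force: 24.9
```

Run:
```python
from h import *
to(.4769,.1039,.1932)
p,_=robot.read_camera("top");n=now();print(np.round(n,4));fit(p,n)
```

```text
t 13.3 pos [0.5649 0.016  0.1931] shift [  68.6 -103.8    0.3] railheading -1.7713 tilt [-0.0017  0.0028] F [-2.86 10.46  2.08] Ftool [ 9.69 -4.89 -2.05] M [ 1.79  0.46 -0.19] op 0.039849114903017374
[ 0.5688  0.0351 -1.7715]
bolts [0, 1, 2, 3] pose [ 0.5698  0.0365 -1.7585] res mm 1.5 post in rail [-0.163   0.0265]
```

Call:
apply_moves:
  series:
    - [[-0.07, 0.55, 0], [0, 0, -0.003]]
    - [[0, 0, 0], [0, 0, 0]]

```text
t: 13.52
tool_pos: [0.5653, 0.0159, 0.1931]
orientation: [-2.427, -1.989, -0.0]
force: [-5.1, 11.3, 3.5]
opening: 0.0397
gripper_force: 24.9
```

Run:
```python
from h import *
to(.4769,.1039,.1932)
```

```text
t 13.5167 pos [0.5653 0.0159 0.1931] shift [  68.9 -104.     0.4] railheading -1.7685 tilt [-0.0021  0.003 ] F [-5.08 11.31  3.47] Ftool [10.1  -7.22 -3.43] M [ 1.92  0.76 -0.26] op 0.0396844651945826
```

Call:
apply_moves:
  series:
    - [[-0.07, 0.55, -0.1], [0, 0, -0.003]]
    - [[-0.07, 0.55, 0], [0, 0, -0.003]]
    - [[0, 0, 0], [0, 0, 0]]

```text
t: 13.77
tool_pos: [0.5663, 0.0156, 0.1931]
orientation: [-2.421, -1.996, -0.0]
force: [-3.6, 10.8, 2.8]
opening: 0.0403
gripper_force: 24.9
```

Run:
```python
from h import *
to(.4769,.1039,.1932)
```

```text
t 13.7667 pos [0.5663 0.0156 0.1931] shift [  69.7 -104.6    0.4] railheading -1.7625 tilt [-0.0021  0.003 ] F [-3.62 10.81  2.81] Ftool [ 9.93 -5.62 -2.77] M [ 1.83  0.56 -0.3 ] op 0.040336806034203476
```

Call:
apply_moves:
  series:
    - [[-0.07, 0.55, -0.1], [0, 0, -0.003]]
    - [[-0.07, 0.55, 0], [0, 0, -0.003]]
    - [[0, 0, 0], [0, 0, 0]]

```text
t: 14.02
tool_pos: [0.5674, 0.0152, 0.1932]
orientation: [-2.415, -2.004, -0.001]
force: [-2.7, 11.6, 0.9]
opening: 0.0396
gripper_force: 24.9
```

Run:
```python
from h import *
to(.4769,.1039,.1932)
p,_=robot.read_camera("top");n=now();print(np.round(n,4));fit(p,n)
```

```text
t 14.0167 pos [0.5674 0.0152 0.1932] shift [  70.4 -105.3    0.4] railheading -1.7565 tilt [-0.002  0.003] F [-2.72 11.55  0.88] Ftool [10.85 -4.81 -0.84] M [ 1.75  0.45 -0.24] op 0.03959478355072373
[ 0.571   0.0343 -1.7566]
bolts [0, 1, 2, 3] pose [ 0.5718  0.0358 -1.7447] res mm 1.6 post in rail [-0.1629  0.0266]
```

Call:
apply_moves:
  series:
    - [[-0.07, 0.55, 0], [0, 0, -0.003]]
    - [[0, 0, 0], [0, 0, 0]]

```text
t: 14.23
tool_pos: [0.568, 0.015, 0.1932]
orientation: [-2.412, -2.007, -0.001]
force: [-2.4, 11.6, 0.8]
opening: 0.0398
gripper_force: 24.9
```

Run:
```python
from h import *
to(.4769,.1039,.1932)
```

```text
t 14.2333 pos [0.568  0.015  0.1932] shift [  70.9 -105.7    0.4] railheading -1.7535 tilt [-0.0018  0.0029] F [-2.44 11.64  0.83] Ftool [11.01 -4.52 -0.79] M [ 1.8   0.47 -0.2 ] op 0.03975596346240614
```

Call:
apply_moves:
  series:
    - [[-0.07, 0.55, 0], [0, 0, -0.003]]
    - [[0, 0, 0], [0, 0, 0]]

```text
t: 14.4
tool_pos: [0.5684, 0.0149, 0.1931]
orientation: [-2.409, -2.011, -0.0]
force: [-3.3, 11.6, 0.5]
opening: 0.04
gripper_force: 24.9
```

Run:
```python
from h import *
to(.4769,.1039,.1932)
```

```text
t 14.4 pos [0.5684 0.0149 0.1931] shift [  71.2 -106.     0.4] railheading -1.7506 tilt [-0.0021  0.0029] F [-3.32 11.57  0.53] Ftool [10.79 -5.34 -0.49] M [ 1.77  0.44 -0.24] op 0.040000137963475034
```

Call:
apply_moves:
  series:
    - [[-0.07, 0.55, -0.1], [0, 0, -0.003]]
    - [[0, 0, 0], [0, 0, 0]]

```text
t: 14.57
tool_pos: [0.5687, 0.0148, 0.1932]
orientation: [-2.406, -2.014, 0.0]
force: [-5.6, 12.1, 2.0]
opening: 0.04
gripper_force: 24.8
```

Run:
```python
from h import *
to(.4769,.1039,.1932)
p,_=robot.read_camera("top");n=now();print(np.round(n,4));fit(p,n)
```

```text
t 14.5667 pos [0.5687 0.0148 0.1932] shift [  71.5 -106.     0.5] railheading -1.7478 tilt [-0.0031  0.0033] F [-5.59 12.14  2.03] Ftool [10.98 -7.65 -1.97] M [ 1.82  0.73 -0.5 ] op 0.03996516498685103
[ 0.5721  0.0339 -1.748 ]
bolts [0, 1, 2, 3] pose [ 0.5727  0.0354 -1.7384] res mm 1.5 post in rail [-0.163   0.0267]
```

Contact with the screw at heading -1.738, as predicted (-1.739). I'll press a bit more and hold.

Call:
apply_moves:
  series:
    - [[0, 0.4, 0], [0, 0, 0]]
    - [[0, 0, 0], [0, 0, 0]]
    - [[0, 0, 0], [0, 0, 0]]

```text
t: 14.87
tool_pos: [0.5688, 0.0148, 0.1932]
orientation: [-2.405, -2.013, 0.001]
force: [-8.9, 11.9, 5.1]
opening: 0.0399
gripper_force: 24.8
```

Run:
```python
from h import *
to(.4769,.1039,.1932)
```

```text
t 14.8667 pos [0.5688 0.0148 0.1932] shift [  71.5 -106.2    0.6] railheading -1.7479 tilt [-0.0039  0.0033] F [-8.86 11.87  5.11] Ftool [ 10.13 -10.84  -5.03] M [ 1.83  1.02 -0.48] op 0.03989184201539232
```

Call:
apply_moves:
  series:
    - [[0, 0.3, 0], [0, 0, 0]]
    - [[0, 0, 0], [0, 0, 0]]
    - [[0, 0, 0], [0, 0, 0]]

```text
t: 15.12
tool_pos: [0.5689, 0.0148, 0.1931]
orientation: [-2.405, -2.013, 0.002]
force: [-10.8, 12.1, 6.3]
opening: 0.04
gripper_force: 24.8
```

Run:
```python
from h import *
to(.4769,.1039,.1932)
p,_=robot.read_camera("top");n=now();print(np.round(n,4));fit(p,n)
```

```text
t 15.1167 pos [0.5689 0.0148 0.1931] shift [  71.5 -106.3    0.6] railheading -1.7479 tilt [-0.0045  0.0034] F [-10.76  12.11   6.28] Ftool [ 10.04 -12.75  -6.19] M [ 1.81  1.25 -0.5 ] op 0.04000286481480232
[ 0.5723  0.0339 -1.7479]
bolts [0, 1, 2, 3] pose [ 0.5727  0.0354 -1.7385] res mm 1.3 post in rail [-0.163   0.0266]
```

Call:
apply_moves:
  series:
    - [[0, 0.2, -0.3], [0, 0, -0.003]]
    - [[0, 0, -0.2], [0, 0, 0]]
    - [[0, 0, 0], [0, 0, 0]]
    - [[0, 0, 0], [0, 0, 0]]

```text
t: 15.5
tool_pos: [0.569, 0.0148, 0.1932]
orientation: [-2.402, -2.016, 0.002]
force: [-7.8, 12.4, 1.7]
opening: 0.0398
gripper_force: 24.9
```

Run:
```python
from h import *
to(.4769,.1039,.1932)
p,_=robot.read_camera("top");n=now();print(np.round(n,4));fit(p,n)
```

```text
t 15.5 pos [0.569  0.0148 0.1932] shift [  71.8 -106.1    0.7] railheading -1.745 tilt [-0.0047  0.0035] F [-7.78 12.41  1.69] Ftool [10.88 -9.82 -1.61] M [ 1.91  0.93 -0.62] op 0.039800430497506194
[ 0.5724  0.0339 -1.745 ]
bolts [0, 1, 2, 3] pose [ 0.5728  0.0355 -1.7387] res mm 1.5 post in rail [-0.1629  0.0266]
```

Call:
apply_moves:
  series:
    - [[0, 0.4, -0.2], [0, 0, -0.002]]
    - [[0, 0.2, -0.1], [0, 0, 0]]
    - [[0, 0, 0], [0, 0, 0]]
    - [[0, 0, 0], [0, 0, 0]]
    - [[0, 0, 0], [0, 0, 0]]
    - [[0, 0, 0], [0, 0, 0]]
    - [[0, 0, 0], [0, 0, 0]]
    - [[0, 0, 0], [0, 0, 0]]
    - [[0, 0, 0], [0, 0, 0]]
    - [[0, 0, 0], [0, 0, 0]]
    - [[0, 0, 0], [0, 0, 0]]
    - [[0, 0, 0], [0, 0, 0]]

```text
t: 16.55
tool_pos: [0.5692, 0.0148, 0.1931]
orientation: [-2.399, -2.018, 0.003]
force: [-9.9, 13.8, 2.9]
opening: 0.0397
gripper_force: 24.9
```

Run:
```python
from h import *
to(.4769,.1039,.1932)
p,_=robot.read_camera("top");n=now();print(np.round(n,4));fit(p,n)
```

```text
t 16.55 pos [0.5692 0.0148 0.1931] shift [  72.  -106.2    0.8] railheading -1.743 tilt [-0.0059  0.0037] F [-9.87 13.77  2.86] Ftool [ 11.88 -12.1   -2.75] M [ 2.    1.19 -0.64] op 0.039725259758663305
[ 0.5726  0.0339 -1.743 ]
bolts [0, 1, 2, 3] pose [ 0.5729  0.0354 -1.738 ] res mm 1.3 post in rail [-0.163   0.0266]
```

Call:
apply_moves:
  series:
    - [[0.3, -0.4, 0], [0, 0, 0.002]]
    - [[0.2, -0.3, 0], [0, 0, 0.002]]
    - [[0, 0, 0], [0, 0, 0]]

```text
t: 16.85
tool_pos: [0.569, 0.015, 0.1931]
orientation: [-2.404, -2.014, 0.003]
force: [-5.8, 10.8, -0.8]
opening: 0.0396
gripper_force: 24.9
```

Run:
```python
from h import *
to(.4769,.1039,.1932)
```

```text
t 16.85 pos [0.569  0.015  0.1931] shift [  71.4 -106.2    0.6] railheading -1.7467 tilt [-0.0047  0.0027] F [-5.84 10.85 -0.85] Ftool [ 9.66 -7.64  0.91] M [ 1.6   0.69 -0.25] op 0.03960020328416451
```

Call:
apply_moves:
  series:
    - [[0.4, -0.2, 0], [0, 0, 0]]
    - [[0.3, -0.1, 0], [0, 0, 0]]
    - [[0, 0, 0], [0, 0, 0]]

```text
t: 17.1
tool_pos: [0.5689, 0.0152, 0.1931]
orientation: [-2.405, -2.015, 0.004]
force: [-4.9, 7.2, -1.9]
opening: 0.0398
gripper_force: 24.9
```

Call:
apply_moves:
  series:
    - [[0, 0, 0], [0, 0, 0]]
    - [[0, 0, 0], [0, 0, 0]]
    - [[0, 0, 0], [0, 0, 0]]
  newtons: 10

```text
t: 17.35
tool_pos: [0.5689, 0.0152, 0.1932]
orientation: [-2.404, -2.016, 0.004]
force: [-5.4, 6.7, -1.6]
opening: 0.0399
gripper_force: 10.0
```

Run:
```python
from h import *
to(.4769,.1039,.1932)
p,_=robot.read_camera("top");n=now();print(np.round(n,4));fit(p,n)
```

```text
t 17.35 pos [0.5689 0.0152 0.1932] shift [  71.3 -106.1    0.5] railheading -1.7463 tilt [-0.0043  0.0016] F [-5.35  6.68 -1.58] Ftool [ 5.64 -6.43  1.61] M [1.13 0.68 0.07] op 0.03989771592943633
[ 0.5723  0.0343 -1.7462]
bolts [0, 1, 2, 3] pose [ 0.5728  0.0353 -1.7383] res mm 1.4 post in rail [-0.1631  0.0266]
```

Call:
apply_moves:
  series:
    - [[0, 0, 0], [0, 0, 0]]
    - [[0, 0, 0], [0, 0, 0]]
    - [[0, 0, 0], [0, 0, 0]]
    - [[0, 0, 0], [0, 0, 0]]
    - [[0, 0, 0], [0, 0, 0]]
    - [[0, 0, 0], [0, 0, 0]]
  claw: 0.7

```text
t: 17.9
tool_pos: [0.5705, 0.014, 0.1949]
orientation: [2.408, 2.017, 0.001]
force: [-0.3, -1.0, 0.0]
opening: 0.065
gripper_force: 0.0
```

Run:
```python
from h import *
to(.4769,.1039,.1932)
p,_=robot.read_camera("top");n=now();print(np.round(n,4));fit(p,n)
```

```text
t 17.9 pos [0.5705 0.014  0.1949] shift [  72.1 -107.9    1.6] railheading -1.747 tilt [ 0.0006 -0.0002] F [-0.27 -0.97  0.04] Ftool [-1.   -0.1  -0.04] M [-0.   -0.01  0.03] op 0.06497608864803274
[ 0.5739  0.0332 -1.7469]
bolts [0, 1, 2, 3] pose [ 0.5729  0.0353 -1.7382] res mm 1.4 post in rail [-0.1631  0.0265]
```

The rail didn't move on release. I'll raise straight up and check.

Call:
apply_moves:
  series:
    - [[0, -1.5, -8], [0, 0, 0]]
    - [[0, 0, -20], [0, 0, 0]]
    - [[0, 0, -30], [0, 0, 0]]
    - [[0, 0, -30], [0, 0, 0]]
    - [[0, 0, -35], [0, 0, 0]]
    - [[0, 0, -35], [0, 0, 0]]
    - [[0, 0, -35], [0, 0, 0]]
    - [[0, 0, -20], [0, 0, 0]]
    - [[0, 0, 0], [0, 0, 0]]
    - [[0, 0, 0], [0, 0, 0]]

```text
t: 18.78
tool_pos: [0.5691, 0.0144, 0.4101]
orientation: [2.406, 2.016, 0.005]
force: [0.0, 0.1, 0.4]
opening: 0.0647
gripper_force: 0.0
```

Call:
apply_moves:
  series:
    - [[0, -20, 0], [0, 0, 0]]
    - [[0, -30, 0], [0, 0, 0]]
    - [[0, -30, 0], [0, 0, 0]]
    - [[0, -30, 0], [0, 0, 0]]
    - [[0, -30, 0], [0, 0, 0]]
    - [[0, -20, 0], [0, 0, 0]]
    - [[0, 0, 0], [0, 0, 0]]
    - [[0, 0, 0], [0, 0, 0]]

```text
t: 19.45
tool_pos: [0.4104, 0.0426, 0.4063]
orientation: [-2.407, -2.018, 0.002]
force: [1.3, -0.1, 1.2]
opening: 0.0652
gripper_force: 0.0
```

Run:
```python
from h import *
to(.4769,.1039,.1932)
p,_=robot.read_camera("top");fit(p,[.5729,.0353,-1.738]);q,_=robot.read_camera("scene")
a=cv2.resize(p[185:275,210:420],(800,343),interpolation=cv2.INTER_CUBIC)
b=cv2.resize(q[210:270,270:470],(800,240),interpolation=cv2.INTER_CUBIC)
cv2.imwrite("pics/c7.png",np.vstack([a,b]))
```

```text
t 19.45 pos [0.4104 0.0426 0.4063] shift [ 72.   55.  213.1] railheading -1.7463 tilt [-0.0013  0.    ] F [ 1.29 -0.1   1.18] Ftool [ 0.13  1.29 -1.18] M [-0.03 -0.09  0.02] op 0.06524497793810716
bolts [0, 1, 2, 3] pose [ 0.5729  0.0358 -1.7393] res mm 1.2 post in rail [-0.1626  0.0264]
```

View pics/c7.png

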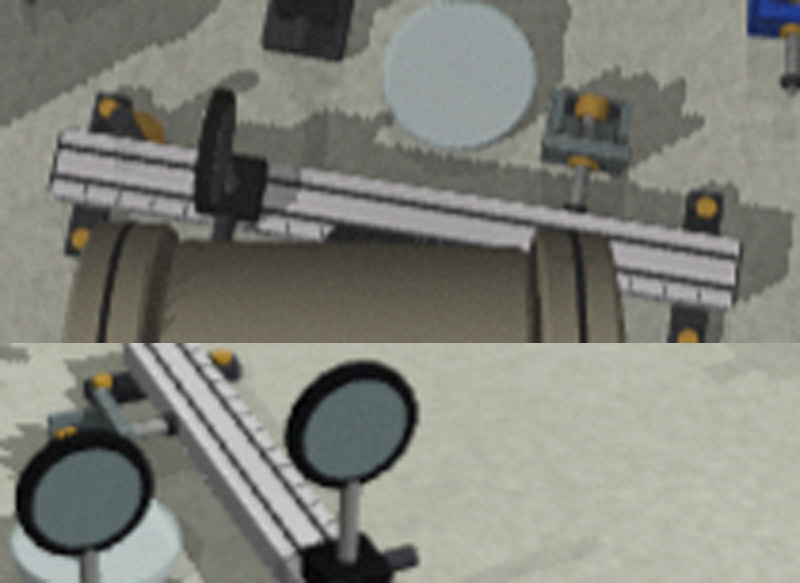

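The screw tip touches the rail side (top crop (577,207), scene crop (172,423)). The post sits in the corner at (145,125), and the neighbouring objects in view (spare lens, dish) look undisturbed. Handing in.

```bash
python3 -c "
from plant import robot
print(robot.close_job())"
```

```text
the job is handed in; nothing more can be done
None
```

The job is handed in at about 19.5 s of 72 s: the last pictures show the rail hooked on the post and its side against the stop screw, gripper clear, though the hand-in gave no verdict and post force, screw force and pin travel could not be read directly.

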